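# Feed the next sample plate to the weighing pan

### The arm

A 6-joint arm with a two-finger parallel gripper is mounted at the origin on a cart in front of the work surface, level with it; the furniture and walls round the work are solid. World frame = base frame: x ahead of the robot, y to its left, z up, the work surface at z = 0. Lengths are in m, angles in rad, forces in N, time in s.
With the tool pointing down it reaches from about 0.275 to 0.975 m from the base axis. Payload 8.4 kg.
Tool frame: the origin (TCP) lies where the fingers leave the gripper's body, on its centre line; the fingertips stand 88 mm ahead of it and the grasp point (between the pads) lies 69 mm ahead of it; z points along the fingers, y is the direction in which the jaws open and shut (so a half turn about z gives the same grasp; the last joint's range is limited). The gripper opens to 92 mm and grips with 3 to 60 N. Pads are 20 mm wide; open, the fingers measure 128 mm over their backs; the gripper's body (75 mm by 189 mm) begins 69 mm behind the grasp point.
Start: joints at [1.256, 0.353, 1.633, -0, 1.155, -0.002], TCP at [0.192, 0.595, 0.303] pointing down, gripper open.
Joint ranges: [-2.63, 2.63], [-0.92, 2.1], [0.06, 2.66], [-1.3, 4.44], [0, 2.69], [-3.02, 3.02]. Speed limits (rad/s): [2.22, 2.22, 2.79, 3.14, 3.14, 3.14].

### API

Orientations are given as a unit quaternion [w, x, y, z].
In Python, from rig import ctrl, vision, models gives the robot as it stands.
- The arm moves only by the shell command python3 -m jog 'ROWS' [FORCE]. ROWS is JSON, a list of rows, each a list of 5 numbers: the gripper command: -1 is shut, 1 is fully open, values between are in proportion, then the shift along the tool's x, y, z in mm, then the turn about the tool's z in rad. A call has 1 to 12 rows; each row shifts and turns the commanded pose from where the row before left it, along the tool's axes as they then stand; what a row does not reach is not made up. A row lasts 1/10 s, in which the tool goes at most 50 mm and 8.59 degrees, less where a joint would pass 70% of its speed; a pose out of reach is approached as far as the arm can. A call with a gripper value outside its range is refused whole. The fingers move at their own pace and stop on an object; FORCE is the grip in N (left out, the last holds). Time passes only in rows, so rows that do not move let the fingers close. It gives the time, the measured TCP pose, the force and the opening at its end, in the units of the state.
- ctrl.sense(): the state, without advancing time (a new reading comes with each control period).
- vision.capture(name): name is "scene" or "top"; returns a dict with "image" (420x560x3 uint8, blue, green, red), "mtx" (3x3 intrinsics, pixels), "rvec" (rotation vector, rad) and "tvec" (3), from world to camera coordinates, as OpenCV has them. Camera axes: x right, y down, z forward; pixel columns grow to the right and rows downward; lengths in m; the calibration is good to about 2 mm. A picture is of the moment at which its call begins. There is no depth.
- ctrl.finish_job(): hands the job in, once; it reports no verdict.
Trained networks look in a picture, given as the dict that the camera call returned (one of the last four; its "shot" number tells which), for a name from the list of things; names that differ only in an ending like _2 or _b are one class to them, and where a whole thing is asked for, a point or a joint stands for the part that bears it (a point fixed in the world has none). Each returns a list of dicts, best first, with "conf" (0 to 1); they miss things now and then, are a little off and sometimes report something else, mostly with a low value. They report only what shows in the picture. A call takes as long as a camera call. They do not tell look-alikes from the thing itself.
- models.trace(picture, query): "mask" (420x560 bool, what is visible of it) and "extent" ([left, top, right, bottom] in pixels, round what is visible of it).
The state is a dict: "time_s": time; "q": joint angles; "dq": joint speeds; "tau": joint torques, N m; "position": TCP position; "tcp_rot": TCP orientation; "contact_force": force on the tool from outside, world axes, zero at the start; "ft_torque": the same for the moment, N m; "width": finger opening in m.
Only numpy, scipy, OpenCV 4.12 (cv2) and the standard library are available. Lean on these libraries where they do the work, as an engineer would, in place of code of your own. Each camera call takes 0.05 s, during which the arm holds its last target. There are 200 camera calls.

### The job

Two open magazines hold stacks of white sample plates. From the fuller one, slide the bottom plate out through the front by its tongue, so that the plates above drop down in their place, and lay it flat with its square part on the middle of the stainless weighing pan. Do not lift or pull out the plates above it, and leave the plates in the other magazine alone.

Things in the scene. Friction and masses are not known exactly. Their poses are not given: they have to be found in the camera images.
- full_magazine: The fuller magazine (4 plates), fixed, left or right. Grey base 72 (x) x 84 (y) x 14 mm high under the plates, narrower and to 92 mm behind under the rear tongues; dark steel corner angles up to 76 mm above the bench. Origin: under the plates' middle, on the bench; z up, -x to its front (robot side, turned up to 17 deg). Lips of the front angles, 36 mm from the centre, start 17 mm above the base: only the bottom plate can slide out, toward -x.
- full_plate_1: Bottom plate there, to be drawn out: white plastic square 56 x 56 mm with a tongue 24 mm wide, 60 mm long from the middle of one edge; all 12 mm thick, 80 g. Origin: centre of the square's underside; tongue along its -x, ending 88 mm from the origin. Only plate there with its tongue at the front, 14 mm above the bench, free on both sides to grip across. About 3 mm play each side in the magazine.
- full_plate_2: Plate next above it: the same plate turned round, its tongue sticking out at the back of the magazine. Same origin and axes. Starts 12 mm higher.
- full_plate_3: Third plate from below in the fuller magazine, the same, tongue at the back.
- full_plate_4: Top plate in the fuller magazine, the same, tongue at the back.
- low_magazine: The other magazine, of the same build and axes, holding only two plates; its plates are to be left alone. Fixed.
- low_plate_1: Bottom plate in the other magazine, the same plate, tongue at the front.
- low_plate_2: Top plate in the other magazine, the same plate, tongue at the back.
- weighing_pan: A square stainless weighing pan lying on the bench to the right, 165 x 170 mm, fixed. Origin: centre of its underside, at bench height; its flat top is 12 mm above the origin; z up.
Things that resemble listed ones, but are neither listed nor needed, are in the scene too. Leave any brown or purple look-alike of the full_plate_1 alone.

How it is judged:
By the outcome, as a careful person would: the job done as asked, in the order asked, and still so for the second after the job is handed in, with the robot touching nothing.
It also fails if it takes over 40 s, if anything falls off the work surface, if the arm or the gripper's body presses on something with over 40 N, if the wrist force passes 120 N, or if a joint passes its speed limit or range.

## Working session

There is one attempt and no reset: what is moved stays moved. The work goes in short steps, Python scripts to look and compute and a shell command to move; the robot and the scene stay as the last step left them, time stands still between calls to the robot, and variables do not carry over. Pictures are saved under pics/ and viewed, about 8 in all and at most 12, crops included, and the job is handed in when it is done.

```bash
mkdir -p pics; cat > h.py <<'E'
import numpy as np, cv2
from rig import ctrl, vision, models
def cap(n): return vision.capture(n)
def proj(p,X): return cv2.projectPoints(np.float64(X).reshape(-1,3),p["rvec"],p["tvec"],p["mtx"],None)[0].reshape(-1,2)
def ray(p,uv,z):
    R=cv2.Rodrigues(np.float64(p["rvec"]))[0]; t=np.float64(p["tvec"]).ravel()
    c=-R.T@t; uv=np.float64(uv).reshape(-1,2)
    d=(R.T@np.linalg.inv(p["mtx"])@np.c_[uv,np.ones(len(uv))].T).T
    return c+d*((z-c[2])/d[:,2])[:,None]
E
python3 - <<'E'
from h import *
for n in("scene","top"):
    p=cap(n); cv2.imwrite(f"pics/{n}0.png",p["image"])
    print(n,ray(p,[280,210],0))
    for q in("full_magazine","full_plate_1","weighing_pan"):
        for d in models.trace(p,q): print(q,round(d["conf"],2),d["extent"],d["mask"].sum())
print(ctrl.sense())
E
```

```text
scene [[ 5.65344116e-01 -3.86315648e-04 -1.11022302e-16]]
full_magazine 0.86 [288.4, 184.1, 342.9, 231.9] 859
full_magazine 0.31 [311.8, 214.5, 321.4, 215.1] 11
full_plate_1 0.89 [293.9, 187.3, 342.7, 211.3] 576
full_plate_1 0.72 [259.2, 256.1, 280.2, 300.9] 825
full_plate_1 0.68 [169.5, 147.9, 201.2, 181.1] 497
full_plate_1 0.57 [276.4, 212.3, 319.5, 230.3] 224
full_plate_1 0.53 [294.5, 197.5, 341.7, 215.9] 64
weighing_pan 0.93 [276.3, 297.9, 383.7, 398.1] 6260
weighing_pan 0.53 [244.6, 147.1, 283.2, 168.5] 306
top [[ 0.53689141 -0.06860423  0.        ]]
full_magazine 0.83 [263.9, 149.6, 294.1, 201.2] 435
full_plate_1 0.89 [267.8, 144.3, 285.4, 192.9] 697
full_plate_1 0.85 [293.3, 228.4, 336.5, 262.8] 646
full_plate_1 0.81 [134.8, 227.6, 163.1, 273.8] 720
full_plate_1 0.65 [267.6, 193.9, 278.9, 215.5] 160
weighing_pan 0.68 [355.5, 215.0, 421.3, 279.7] 3879
weighing_pan 0.63 [196.3, 201.7, 205.4, 227.0] 184
{'time_s': 0.4, 'q': array([ 1.25560685e+00,  3.53103087e-01,  1.63344535e+00,  9.34968473e-06,
        1.15515853e+00, -2.38282223e-03]), 'dq': array([-0.00114778, -0.00262255, -0.00132963, -0.00034117, -0.0009754 ,
       -0.00186021]), 'tau': array([ 5.60439585e-04, -5.93163407e+01, -3.34158325e+01,  6.98108668e-02,
        1.82690512e-02, -5.50656114e-05]), 'position': array([0.19231628, 0.59466666, 0.3025991 ]), 'tcp_rot': array([-1.32604198e-05,  1.55768313e-01,  9.87793617e-01, -5.57608381e-05]), 'contact_force': array([-0.17495522,  0.120874  ,  0.5094077 ]), 'ft_torque': array([0.00434338, 0.04571888, 0.03370324]), 'width': 0.09191087200356064}
```

```bash
python3 - <<'E'
import cv2
a=cv2.imread("pics/scene0.png");b=cv2.imread("pics/top0.png")
cv2.imwrite("pics/s1.png",cv2.resize(a,(800,600),interpolation=cv2.INTER_CUBIC))
cv2.imwrite("pics/t1.png",cv2.resize(b[130:310,180:420],(800,600),interpolation=cv2.INTER_CUBIC))
E
```

```text
(no output)
```

View pics/s1.png

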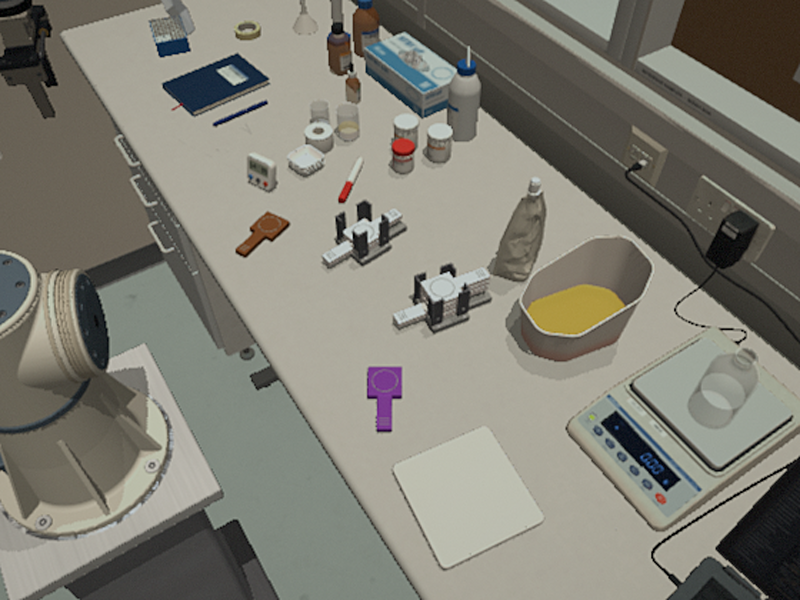

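View pics/top0.png

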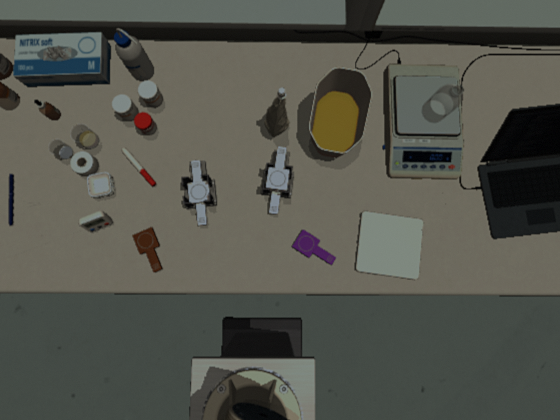

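The scene view shows the fuller magazine on the right at about (440,295) of 800x600, and the emptier one at (365,235). The pale slab is at (468,495). In the top view the right magazine is at (277,180), with its front tongue at (273,205), and the slab is at (390,245).

```bash
python3 - <<'E'
from h import *
from scipy.optimize import least_squares
p=cap("top"); im=p["image"]
t=models.trace(p,"weighing_pan")[0]; m=t["mask"].astype(np.uint8)
r=cv2.minAreaRect(cv2.findContours(m,0,1)[0][0]); c=cv2.boxPoints(r); w=ray(p,c,.012)
print("pan",w.mean(0),np.linalg.norm(np.diff(w,axis=0),axis=1),np.degrees(np.arctan2(*(w[1]-w[0])[1::-1])))
for d in models.trace(p,"full_plate_1"):
    m=d["mask"].astype(np.uint8); r=cv2.minAreaRect(max(cv2.findContours(m,0,1)[0],key=cv2.contourArea))
    z=.026 if d["mask"].sum()<300 else .062
    w=ray(p,cv2.boxPoints(r),z);print(d["conf"],z,w.round(4).tolist(),w.mean(0))
c=im[135:225,240:320]; cv2.imwrite("pics/t2.png",cv2.resize(c,(533*1,600),interpolation=cv2.INTER_CUBIC))
s=cap("scene"); cv2.imwrite("pics/s2.png",cv2.resize(s["image"][170:240,265:355],(771,600),interpolation=cv2.INTER_CUBIC))
E
```

```text
pan [ 0.44299443 -0.36172701  0.012     ] [0.17045571 0.17845391 0.17051988] -8.488739346428193
0.84 0.062 [[0.5853, -0.0259, 0.062], [0.7013, -0.0456, 0.062], [0.6909, -0.1027, 0.062], [0.5751, -0.0821, 0.062]] [ 0.63815442 -0.06407064  0.062     ]
0.64 0.062 [[0.4304, -0.0949, 0.062], [0.4784, -0.1213, 0.062], [0.424, -0.2204, 0.062], [0.3769, -0.1933, 0.062]] [ 0.42742386 -0.15746225  0.062     ]
0.63 0.062 [[0.4582, 0.3104, 0.062], [0.4808, 0.2605, 0.062], [0.3823, 0.2127, 0.062], [0.3605, 0.262, 0.062]] [0.42046068 0.26142377 0.062     ]
0.48 0.026 [[0.579, -0.0409, 0.026], [0.5792, -0.0625, 0.026], [0.5219, -0.0629, 0.026], [0.5217, -0.0415, 0.026]] [ 0.55048319 -0.05195038  0.026     ]
```

View pics/t2.png

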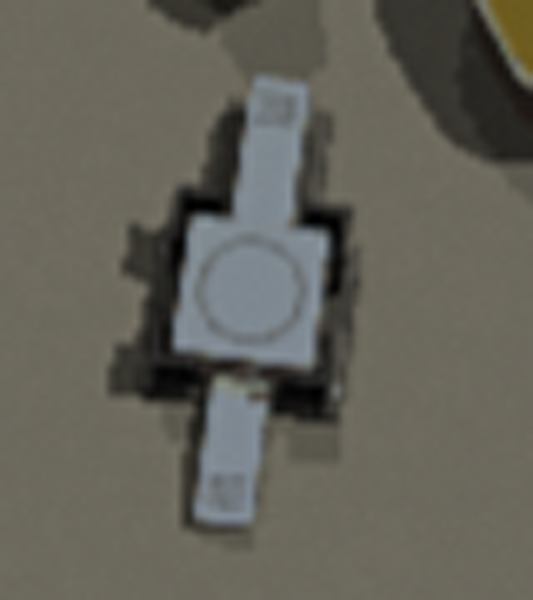

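View pics/s2.png

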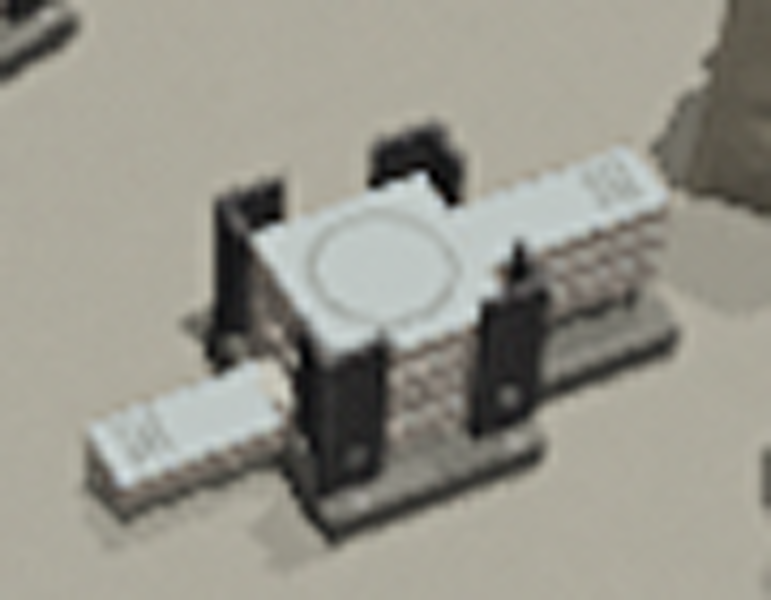

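The crops confirm it: the right magazine has four plates. In the top crop the front tongue's end corners are at (192,520) and (252,525), and the top plate's corners are at about (192,212), (330,232), (316,368) and (175,350).

```bash
python3 - <<'E'
from h import *
from scipy.optimize import least_squares
p=cap("top"); s=cap("scene")
A=np.array([[192,520],[252,525]])/6.664+[240,135]
B=np.array([[192,212],[330,232],[316,368],[175,350],[255,75],[310,88]])/6.664+[240,135]
C=np.array([[90,432],[128,488]])/8.57+[265,170]   # scene tongue front top corners (left=+y, right=-y)
LA=[[-.088,.012],[-.088,-.012]]; LB=[[.028,.028],[.028,-.028],[-.028,-.028],[-.028,.028],[.088,.012],[.088,-.012]]
def w(v,L,z):
    c,n=np.cos(v[2]),np.sin(v[2]);L=np.array(L);return np.c_[v[0]+c*L[:,0]-n*L[:,1],v[1]+n*L[:,0]+c*L[:,1],np.full(len(L),z)]
print("tongue end",ray(p,A,.026),ray(s,C,.026)); 
f=lambda v:np.r_[(proj(p,w(v,LA,.026))-A).ravel(),(proj(p,w(v,LB,.062))-B).ravel(),(proj(s,w(v,LA,.026))-C).ravel()]
r=least_squares(f,[.62,-.06,-.17]);print(r.x,np.degrees(r.x[2]),f(r.x).round(1))
v=r.x;print("grasp pt",w(v,[[-.07,0]],.02))
for z in (.062,.038):print(z,least_squares(lambda v:(proj(p,w(v,LB,z))-B).ravel(),v).x, least_squares(lambda v:(proj(p,w(v,LB,z))-B).ravel(),v).cost)
q=ctrl.sense()
from scipy.spatial.transform import Rotation as R
M=R.from_quat(np.roll(q["tcp_rot"],-1)).as_matrix();print(M.round(3))
E
```

```text
tongue end [[ 0.52432422 -0.03831214  0.026     ]
 [ 0.52252791 -0.06243607  0.026     ]] [[ 0.52622301 -0.04065471  0.026     ]
 [ 0.52431757 -0.06359441  0.026     ]]
[ 0.61090163 -0.06198717 -0.12239161] -7.012522566987614 [ 0.4 -0.3  0.3  0.2  0.1  0.1  0.5 -0.2 -0.1  0.  -0.2 -0.1 -0.4 -0.3
  0.3 -1.  -0.7 -0.1 -0.9  0.3]
grasp pt [[ 0.54142527 -0.05344113  0.02      ]]
0.062 [ 0.61025366 -0.06185475 -0.12408727] 0.6770965294614482
0.038 [ 0.61651599 -0.06216211 -0.12413953] 0.4777905009945412
[[-0.951  0.308  0.   ]
 [ 0.308  0.951  0.   ]
 [-0.     0.    -1.   ]]
```

```bash
python3 -m jog '[[1,0,0,0,-0.095],[1,0,0,0,-0.095],[1,-27,-38,0,0],[1,-27,-38,0,0],[1,-27,-38,0,0],[1,-27,-38,0,0],[1,-27,-38,0,0],[1,-27,-38,0,0],[1,-27,-38,0,0],[1,-27,-38,0,0],[1,-27,-38,0,0],[1,-27,-38,0,0]]' 60
python3 -m jog '[[1,-27,-38,0,0],[1,-27,-38,0,0],[1,-27,-38,0,0],[1,-27,-38,0,0],[1,-24,-36,0,0],[1,-20,-33,0,0],[1,0,0,40,0],[1,0,0,30,0],[1,0,0,0,0]]'
cat > rel.py <<'E'
from h import *; import sys
from scipy.spatial.transform import Rotation as R
s=ctrl.sense(); M=R.from_quat(np.roll(s["tcp_rot"],-1)).as_matrix()
T=np.array(eval(sys.argv[1])); print("tool shift mm",(M.T@(T-s["position"])*1000).round(1),"tool x yaw",np.degrees(np.arctan2(M[1,0],M[0,0])),s["position"],s["width"],s["contact_force"])
E
python3 rel.py "[.5375,-.053,.104]"
```

```text
time_s: 1.9
position: [0.4144, 0.1828, 0.3031]
tcp_rot: [0.0, 0.061, 0.998, 0.0]
contact_force: [1.6, 1.3, -0.4]
width: 0.0921
time_s: 2.8
position: [0.5354, -0.0537, 0.2293]
tcp_rot: [-0.003, 0.062, 0.998, 0.0]
contact_force: [-0.7, -0.0, 0.6]
width: 0.092
tool shift mm [ -2.9   1.  125.3] tool x yaw 172.91756905474807 [ 0.53535165 -0.0537053   0.22927952] 0.09195316761147002 [-0.69242385 -0.02215697  0.64747221]
```

```bash
python3 -m jog '[[1,-3,1,40,0],[1,0,0,40,0],[1,0,0,15,0],[1,0,0,10,0],[1,0,0,10,0],[1,0,0,10,0],[1,0,0,0,0],[1,0,0,0,0]]'
python3 rel.py "[.5375,-.053,.104]"
python3 - <<'E'
from h import *
s=cap("scene"); cv2.imwrite("pics/s3.png",cv2.resize(s["image"][160:250,250:370],(800,600),interpolation=cv2.INTER_CUBIC))
E
```

```text
time_s: 3.6
position: [0.5409, -0.0528, 0.1081]
tcp_rot: [0.0, 0.061, 0.998, -0.0]
contact_force: [-0.4, 0.4, 0.7]
width: 0.0917
tool shift mm [ 3.4 -0.6  4.1] tool x yaw 172.96968705307364 [ 0.54091085 -0.05284787  0.10812174] 0.09165414584660864 [-0.39870894  0.38471277  0.67400523]
```

View pics/s3.png

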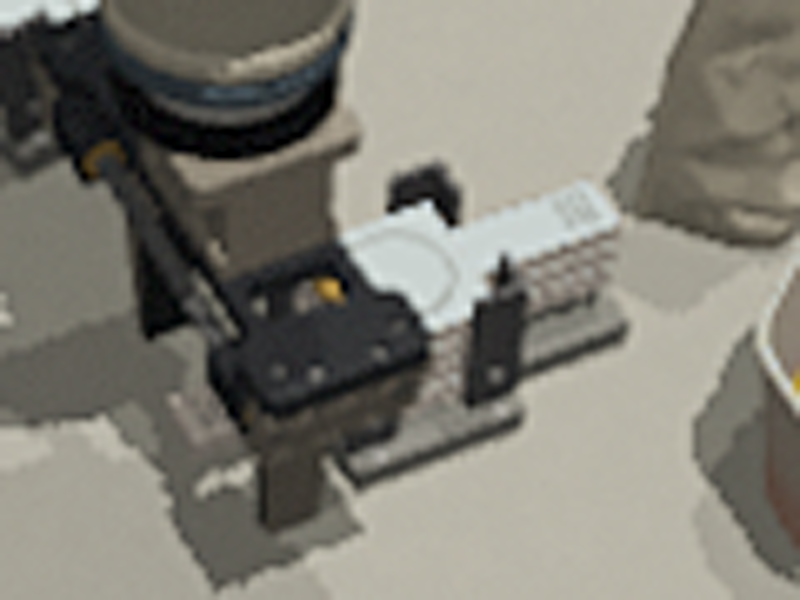

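The open fingers straddle the tongue at about (290,490) in the crop, and the gripper body clears the angles. I'll lower the last 4 mm and close.

```bash
python3 -m jog '[[1,3,0,2,0],[1,0,0,2,0],[1,0,0,0,0],[-1,0,0,0,0],[-1,0,0,0,0],[-1,0,0,0,0],[-1,0,0,0,0],[-1,0,0,0,0],[-1,0,0,0,0],[-1,0,0,0,0]]' 60; python3 rel.py "[.5375,-.053,.104]"
```

```text
time_s: 4.65
position: [0.5377, -0.0525, 0.1037]
tcp_rot: [0.0, 0.061, 0.998, -0.0]
contact_force: [0.5, 1.1, -0.1]
width: 0.0381
tool shift mm [ 0.1 -0.5 -0.3] tool x yaw 172.9638525232769 [ 0.5376783  -0.05250675  0.10369663] 0.03813355065173943 [ 0.50638436  1.07100657 -0.13174722]
```

```bash
python3 -m jog '[[-1,0,0,0,0],[-1,0,0,0,0],[-1,0,0,0,0],[-1,0,0,0,0],[-1,0,0,0,0]]'; python3 -m jog '[[-1,5,0,0,0],[-1,8,0,0,0],[-1,8,0,0,0],[-1,0,0,0,0]]'; python3 rel.py "[.5375,-.053,.104]"
python3 - <<'E'
from h import *
s=cap("scene"); cv2.imwrite("pics/s4.png",cv2.resize(s["image"][160:250,250:370],(800,600),interpolation=cv2.INTER_CUBIC))
E
```

```text
time_s: 5.15
position: [0.5376, -0.0525, 0.1037]
tcp_rot: [-0.0, 0.061, 0.998, 0.0]
contact_force: [1.1, 0.9, 0.5]
width: 0.0234
time_s: 5.55
position: [0.5152, -0.0497, 0.1037]
tcp_rot: [-0.001, 0.061, 0.998, 0.0]
contact_force: [-2.9, 0.2, 1.7]
width: 0.0236
tool shift mm [-22.5  -0.5  -0.4] tool x yaw 172.96505871486409 [ 0.51518765 -0.04974556  0.10366586] 0.023623580201388307 [-2.90219235  0.15882377  1.73872153]
```

View pics/s4.png

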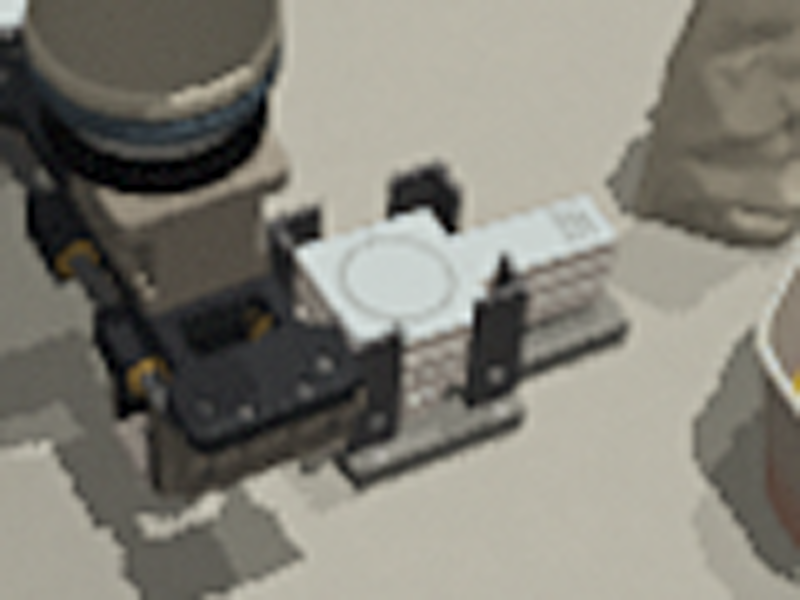

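The grip width is 24 mm, so the tongue is held. The bottom plate is moving out, and the stack is settling onto the rear base at about (560,300). I'll keep pulling.

```bash
python3 -m jog '[[-1,8,0,0,0],[-1,10,0,0,0],[-1,10,0,0,0],[-1,10,0,0,0],[-1,10,0,0,0],[-1,10,0,0,0],[-1,10,0,0,0],[-1,5,0,0,0],[-1,0,0,0,0]]'; python3 rel.py "[.5375,-.053,.104]"
python3 - <<'E'
from h import *
s=cap("scene"); t=cap("top"); a=cv2.resize(s["image"][160:250,230:360],(800,554),interpolation=cv2.INTER_CUBIC)
a[:220,620:]=cv2.resize(t["image"][140:235,240:318],(180,220)); cv2.imwrite("pics/s5.png",a)
# pan refined in both views
for p in (s,t):
    m=models.trace(p,"weighing_pan")[0]["mask"].astype(np.uint8); c=max(cv2.findContours(m,0,1)[0],key=cv2.contourArea)
    w=ray(p,c.reshape(-1,2),.012)[:,:2].astype(np.float32); print(cv2.minAreaRect(w))
E
```

```text
time_s: 6.5
position: [0.4435, -0.0409, 0.1037]
tcp_rot: [-0.0, 0.061, 0.998, 0.0]
contact_force: [0.9, -0.9, 0.2]
width: 0.0234
tool shift mm [-94.8  -0.5  -0.4] tool x yaw 172.96364809921394 [ 0.44348624 -0.04087577  0.10365749] 0.023360077517200394 [ 0.92512186 -0.90588114  0.17238931]
((0.4444378912448883, -0.36350247263908386), (0.17263469099998474, 0.16688118875026703), 82.3853759765625)
((0.4430638551712036, -0.3624938130378723), (0.17096790671348572, 0.1643623411655426), 82.12088012695312)
```

View pics/s5.png

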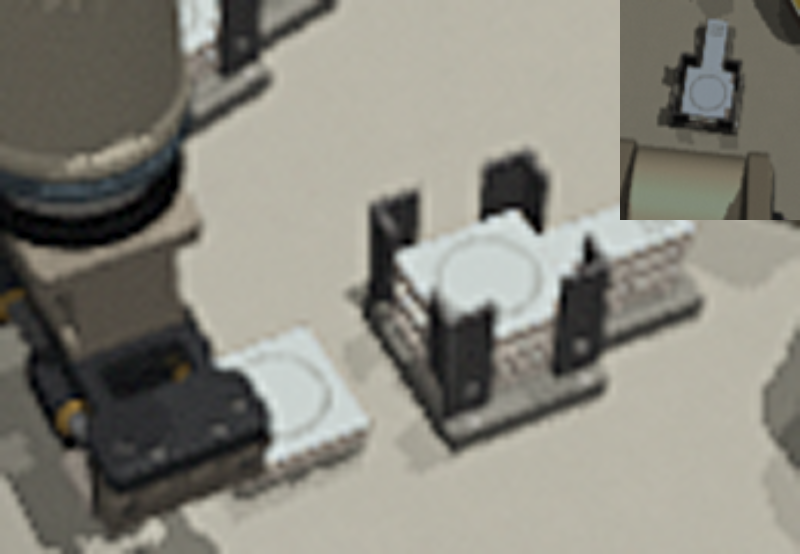

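Plate 1 is fully out at (300,395), held level, and the three upper plates have dropped and lie flat in the magazine. Both views put the pan centre at about (0.4437, -0.363). I'll lift and carry it over.

```bash
python3 -m jog '[[-1,0,0,-20,0],[-1,0,0,-30,0],[-1,3,-30,0,0],[-1,4,-40,0,0],[-1,4,-40,0,0],[-1,4,-40,0,0],[-1,4,-40,0,0],[-1,4,-40,0,0],[-1,4,-40,0,0],[-1,4,-30,0,0],[-1,0,-12,0,0],[-1,0,0,0,0]]'; python3 rel.py "[.3704,-.3535,.1027]"
```

```text
time_s: 7.9
position: [0.3754, -0.3481, 0.1536]
tcp_rot: [0.0, 0.062, 0.998, -0.0]
contact_force: [-0.3, 1.1, -1.0]
width: 0.0227
tool shift mm [ 4.3 -6.  50.9] tool x yaw 172.8392674935082 [ 0.37542408 -0.34811053  0.15361402] 0.022701264418027237 [-0.26409229  1.11593836 -1.02172288]
```

```bash
python3 -m jog '[[-1,4,-6,10,0],[-1,0,0,15,0],[-1,0,0,10,0],[-1,0,0,0,0],[-1,0,0,0,0]]'; python3 rel.py "[.3704,-.3535,.1027]"
python3 - <<'E'
from h import *
s=cap("scene"); t=cap("top"); a=cv2.resize(s["image"][270:405,230:410],(800,600),interpolation=cv2.INTER_CUBIC)
a[:300,:340]=cv2.resize(t["image"][200:290,335:437],(340,300)); cv2.imwrite("pics/s6.png",a)
E
```

```text
time_s: 8.4
position: [0.3708, -0.3516, 0.1184]
tcp_rot: [-0.0, 0.061, 0.998, 0.0]
contact_force: [0.4, 0.9, -0.9]
width: 0.0238
tool shift mm [ 0.1 -1.9 15.7] tool x yaw 173.01934702249835 [ 0.37076472 -0.35160594  0.11841808] 0.023786884360569905 [ 0.37150654  0.89651757 -0.8529098 ]
```

View pics/s6.png

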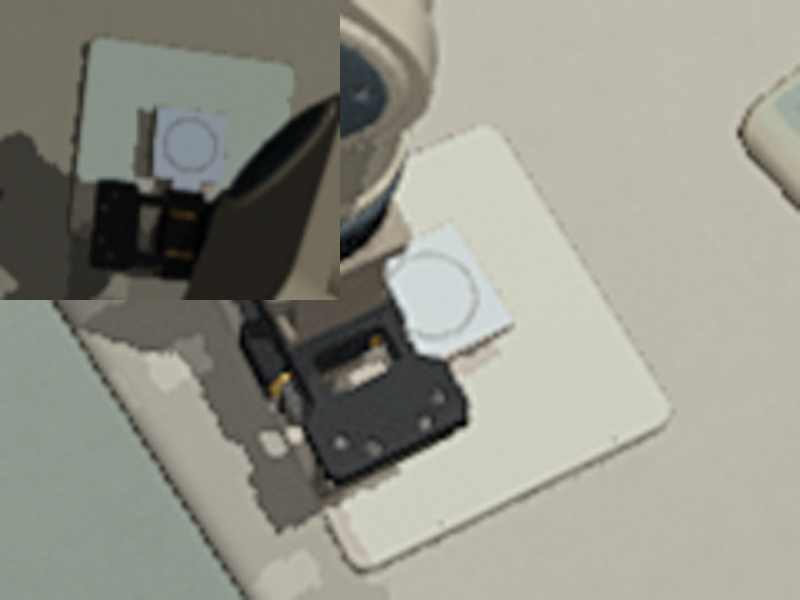

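The held plate is level above the pan, with its circle at (190,146) in the top inset and (437,293) in the scene crop. I'll lower and release.

```bash
python3 -m jog '[[-1,0,-2,8,0],[-1,0,0,4,0],[-1,0,0,2,0],[-1,0,0,1,0],[-1,0,0,0,0],[-1,0,0,0,0]]'; python3 rel.py "[.3704,-.3535,.1017]"
```

```text
time_s: 9.1
position: [0.3704, -0.3543, 0.1037]
tcp_rot: [0.0, 0.061, 0.998, -0.0]
contact_force: [-0.5, -0.5, -0.5]
width: 0.0234
tool shift mm [0.1 0.8 2. ] tool x yaw 172.961031173188 [ 0.37042974 -0.35431528  0.10371996] 0.02335728707552504 [-0.52573082 -0.4507348  -0.47564256]
```

```bash
python3 -m jog '[[-1,0,0,1,0],[-1,0,0,1,0],[-1,0,0,0,0],[-1,0,0,0,0]]'; python3 rel.py "[.3704,-.3535,.1017]"
```

```text
time_s: 9.5
position: [0.3704, -0.3543, 0.1017]
tcp_rot: [-0.0, 0.061, 0.998, 0.0]
contact_force: [-0.5, 0.2, -1.0]
width: 0.0232
tool shift mm [ 0.1  0.8 -0. ] tool x yaw 172.96513919538316 [ 0.37042397 -0.35426403  0.10168218] 0.023233835493230274 [-0.51946915  0.20318881 -1.03611864]
```

```bash
python3 -m jog '[[-1,0,0,0.5,0],[-1,0,0,0,0],[0,0,0,0,0],[0,0,0,0,0],[0,0,0,0,0],[0,0,0,0,0],[0,0,0,0,0],[0,0,0,0,0]]'; python3 -m jog '[[0,0,0,-10,0],[0,0,0,-20,0],[0.3,0,0,-40,0],[0.3,0,0,-50,0],[0.3,0,40,-40,0],[0.3,0,50,0,0],[0.3,0,50,0,0],[0.3,0,50,0,0],[0.3,0,50,0,0],[0.3,0,50,0,0],[0.3,0,50,0,0],[0.3,0,0,0,0]]'
python3 - <<'E'
from h import *
s=cap("scene"); t=cap("top"); a=np.zeros((600,800,3),np.uint8)
a[:,:460]=cv2.resize(s["image"][170:405,230:410],(460,600)); a[:300,460:]=cv2.resize(t["image"][200:290,335:437],(340,300)); a[300:,460:]=cv2.resize(t["image"][130:230,170:320],(340,300))
cv2.imwrite("pics/s7.png",a)
for p in (s,t):
  for d in models.trace(p,"full_plate_1"):
    m=d["mask"].astype(np.uint8); c=max(cv2.findContours(m,0,1)[0],key=cv2.contourArea)
    w=ray(p,c.reshape(-1,2),.024)[:,:2].astype(np.float32); print(round(d["conf"],2),cv2.minAreaRect(w))
  m=models.trace(p,"weighing_pan")[0]["mask"]; print("pan ext",models.trace(p,"weighing_pan")[0]["extent"])
E
```

```text
time_s: 10.3
position: [0.3704, -0.3543, 0.1012]
tcp_rot: [-0.0, 0.061, 0.998, 0.0]
contact_force: [-0.3, 0.7, -0.7]
width: 0.0454
time_s: 11.5
position: [0.4118, -0.0165, 0.2574]
tcp_rot: [0.001, 0.058, 0.998, 0.001]
contact_force: [-0.2, -1.5, -0.1]
width: 0.0599
0.97 ((0.4269232749938965, -0.1704733967781067), (0.11781293153762817, 0.05679446458816528), 56.96920394897461)
0.84 ((0.41509175300598145, -0.36131152510643005), (0.059682346880435944, 0.11978134512901306), 86.24398803710938)
0.76 ((0.42058393359184265, 0.26389944553375244), (0.12267892807722092, 0.06137658655643463), 26.37007713317871)
0.65 ((0.6563506722450256, -0.04462292417883873), (0.12140866369009018, 0.066713348031044), 0.31806430220603943)
pan ext [277.1, 298.7, 381.8, 397.8]
0.94 ((0.6421312093734741, -0.0636712908744812), (0.05974339693784714, 0.11981602758169174), 81.6919937133789)
0.65 ((0.4279535412788391, -0.1578155755996704), (0.11721555888652802, 0.05637089163064957), 43.288856506347656)
0.62 ((0.415169894695282, -0.3590088486671448), (0.056159500032663345, 0.11588060855865479), 87.59654235839844)
0.59 ((0.4202719032764435, 0.27428901195526123), (0.11513493210077286, 0.05476800352334976), 23.269954681396484)
pan ext [355.7, 213.5, 422.1, 281.7]
```

View pics/s7.png

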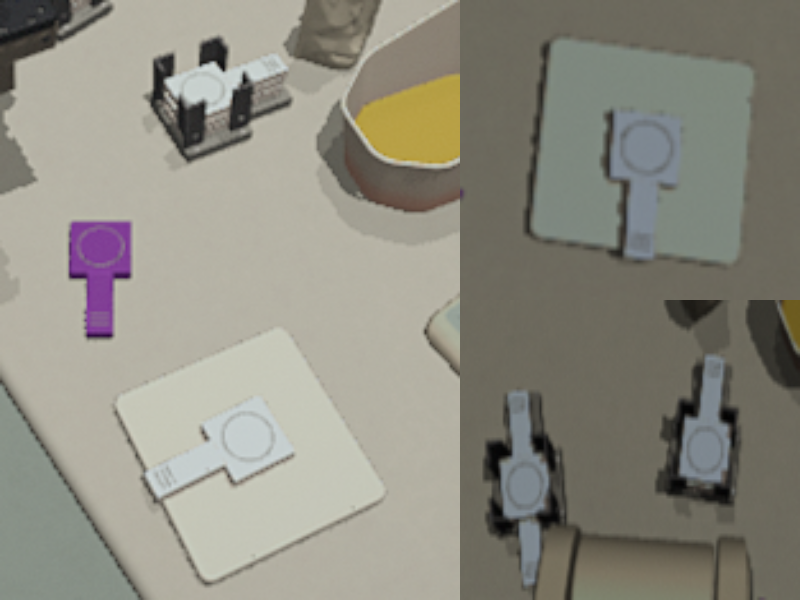

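The plate lies flat with its tongue toward the robot: scene circle at (247,435), top circle at (647,147). The pan middle is at about (250,455) and (642,150). The other magazine still has its front and rear tongues in place, and the three remaining plates sit flat.

```bash
python3 -c "
from rig import ctrl; print(ctrl.sense()['contact_force']); print(ctrl.finish_job())"
```

```text
[-0.56579597 -0.03486472 -0.09226619]
the job is handed in; nothing more can be done
None
```

The job is done and handed in at about 12 s of the 40 s allowed. I gripped the bottom plate of the fuller (right) magazine by its tongue and slid it straight out through the front. I then laid it flat on the weighing pan and moved the arm clear.

- **Placing:** the square's centre measured about (0.445, -0.362) against a pan centre of (0.444, -0.363), so it is about 2 mm off. That is within the roughly 2 mm camera calibration.
- **Turn on release:** after release the plate looks turned about 3° from where I held it. I left it, because it lies flat and central.
- **Magazines:** the three plates above dropped and sit flat. The other magazine looks unchanged in the pictures.
- **Forces:** the readings I took, between moves, were all under about 4 N, and the last one showed nothing touching the robot.

No check failed.

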